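# Fill the bench shelf's row, then level the shelf by its screw foot and hold the level down

## Task

Stand the spare jar of screws in line at the free end of the row at the back of the little bench shelf, upright and no more than a finger's width from the last jar; then lay the torpedo level flat along the clear front strip of the board and let go of it. Turn the black star knob of the shelf's levelling foot until the bubble rests between its two lines and let go of the knob. Last, press the level down on the board with about one kilo of push, bubble still between the lines, and finish while still pressing so that I can nip up the lock nut; do not disturb what already stands in the row, nor the spanner and pencil.

Things in the scene. Friction and masses are not known exactly. Their poses are not given: they have to be found in the camera images.
- board: The shelf's pale wooden board, 160 (x) by 420 (y) by 18 mm, upper face 68 mm above the bench. Origin: centre of the upper face; x to the back, y to the left end, z up. It rests on a pivot rod 185 mm left of the origin and on the levelling foot 180 mm right of it; the right end starts 2 to 4 mm low. Along the back edge a strip stands 12 mm above the board, x from 70 to 80 mm
- row_place (a point): On the board's upper face, about where the spare jar belongs: on the free right side of the jar that ends the row, in line with it. The row, left to right: wax tin, jar, jar, centres about 32 mm behind the board's centre line
- front_strip (a point): On the board's upper face, 48 mm in front of its centre line and 40 mm left of its middle: middle of the clear strip (70 mm deep) on which the level is to lie, along the board
- knob (a point): Middle of the black star knob on the levelling foot's upright rod, 126 mm above the bench; 42 mm across, 26 mm tall, can be gripped from any side; stays at this height while it turns. Clockwise seen from above raises the board's right end: 10 mm a turn, 0.0044 rad of tilt per radian. Turns with 0.1 N m, stays where it is left; 1.3 to 2.8 rad clockwise are needed, so one to three grips
- level: Orange torpedo level, 20 (x) by 230 (y) by 48 (z) mm, 0.29 kg, standing on its long narrow base. Origin: centre of the base; y along its length, z up out of the vial face
- vial (a point): Centre of the level's yellow-green vial in its upper face (49 mm above the base, level with the face); window 42 mm long with two black lines 7.6 mm either side of the middle; pale bubble 10 mm long
- bubble (a joint): Position of the middle of the bubble along the level's own y axis, in m; 0 is centred, -0.0135 and 0.0135 are the ends. It floats to the higher end, 0.8 mm per milliradian of tilt (3.5 mm per radian of the knob while the level lies along the board), and needs about 1.5 s to come to rest
- jar_spare: The spare clear jar of screws with a green lid, standing on the bench in front of the shelf: 69 mm across at most (up to 54 mm height, narrower above), lid 63 mm across from 74 to 84 mm height, 0.25 kg (varies). Origin: centre of the underside, z up
- jar_row: The same kind of jar, the last one, at the right end of the row at the back of the shelf. Origin: centre of the underside, z up
- jar_mid: The same kind of jar, in the middle of the row, between the wax tin and the last jar. Origin: centre of the underside
- wax_tin: Round wax tin in the row, 78 mm across, 34 mm tall, at the left end of the row. Origin: centre of the underside
- spanner: Open-ended steel spanner, 150 mm long, on the bench to the right; not needed. Origin: centre of the underside
- pencil: Red carpenter's pencil, 186 mm long, on the bench left of the shelf; not needed. Origin: centre of the underside
Not all that is in view belongs to the job. Leave any orange look-alike of the jar_row alone.

How it is judged:
By the outcome, as a careful person would: the job done as asked, in the order asked, and still so for the second after the job is handed in, while the arm keeps its last pose, push and grip.
It also fails if it takes over 72 s, if anything falls off the work surface, if the arm or the gripper's body presses on something with over 40 N, if the wrist force passes 120 N, or if a joint passes its speed limit or range.

## Robot

A 7-joint arm with a two-finger parallel gripper is mounted at the origin on a cart in front of the work surface, level with it; the furniture and walls round the work are solid. World frame = base frame: x ahead of the robot, y to its left, z up, the work surface at z = 0. Lengths are in m, angles in rad, forces in N, time in s.
With the tool pointing down it reaches from about 0.425 to 0.95 m from the base axis. Payload 4.7 kg.
Tool frame: the origin (TCP) lies at the very end of the fingers, on their centre line; the grasp point (between the pads) lies 19 mm behind it; z points along the fingers, y is the line along which they close (so a half turn about z gives the same grasp; the last joint's range is limited). The gripper opens to 87 mm and grips with 3 to 60 N. Pads are 19 mm wide; open, the fingers measure 117 mm over their backs; the gripper's body (75 mm by 190 mm) begins 51 mm behind the grasp point.
Start: joints at [-1.287, 0.469, -0.049, 1.532, 0.024, 1.141, -0.082], TCP at [0.208, 0.642, 0.193] pointing down, gripper open.
Joint ranges: [-2.59, 2.59], [-0.33, 1.99], [-1.39, 1.29], [0.1, 2.45], [-1.04, 4.18], [0.21, 1.99], [-2.66, 2.66]. Speed limits (rad/s): [2.57, 2.57, 3.14, 3.14, 3.14, 3.14, 3.14].

## Interface

Orientations are given as a 3x3 rotation matrix whose columns are the frame's x, y, z axes.
In Python, from rig import arm gives the robot as it stands.
- The arm moves only by the tool jog_arm, never from a script. Its argument "moves" is a list that holds one entry, the list of rows, each a list of 7 numbers: the turn, a rotation vector about the tool's x, y, z in rad, then the shift along the tool's x, y, z in mm, then the opening in per cent of the stroke, from 0 (shut) to 100 (fully open). In form: [[[ax, ay, az, tx, ty, tz, jaw], ...]]. A call has 1 to 8 rows; each row is the pose to reach, as a shift and turn from the pose commanded when the call began, along the tool's axes at that moment; what a row does not reach only later rows make up. A row lasts 1/8 s, in which the tool goes at most 62.5 mm and 10.7 degrees, less where a joint would pass 70% of its speed; a pose out of reach is approached as far as the arm can. A call with a gripper value outside its range is refused whole. The fingers move at their own pace and stop on an object; "squeeze" is the grip in N (left out, the last holds). Time passes only in rows, so rows that repeat a pose let the fingers close. It gives the time, the measured TCP pose, the force, the opening and the grip force at its end, in the units of the state.
- arm.sense(): the state, without advancing time (a new reading comes with each control period).
- arm.camera(name): name is "scene" or "top"; returns (picture, depth): 480x640x3 uint8, red, green, blue; 480x640 float32, m along the optical axis (not along the pixel's ray), 0 where there is no reading.
- arm.get_calibration(name): a dict with "fx", "fy", "cx", "cy" (pixels), "distortion" ([k1, k2, p1, p2, k3] as OpenCV has them; the pictures are not rectified), "rvec" (rotation vector, rad) and "tvec" (3), from world to camera coordinates, as OpenCV has them. Camera axes: x right, y down, z forward; pixel columns grow to the right and rows downward; lengths in m; the calibration is good to about 2 mm. A picture is of the moment at which its call begins. get_calibration takes no time and is no camera call.
- arm.close_job(): hands the job in; it is judged then, once.
Trained networks look in the newest picture that a camera, given by its name, has taken for a name from the list of things; names that differ only in an ending like _2 or _b are one class to them, and where a whole thing is asked for, a point or a joint stands for the part that bears it (a point fixed in the world has none). Each returns a list of dicts, best first, with "conf" (0 to 1); they miss things now and then, are a little off and sometimes report something else, mostly with a low value. They report only what shows in the picture. A call takes as long as a camera call. They do not tell look-alikes from the thing itself.
- arm.outline_of(camera, label): "region" (480x640 bool, what is visible of it).
- arm.mark_of(camera, label): "xyz" ([x, y, z] in m, in the coordinates of the camera as it stood for that picture, good to about 4 mm: a listed point, or the origin of a listed thing).
The state is a dict: "clock": time; "qpos": joint angles; "qd": joint speeds; "joint_efforts": joint torques, N m; "ee_pos": TCP position; "orientation": TCP orientation; "contact_force": force on the tool from outside, world axes, zero at the start; "ft_torque": the same for the moment, N m; "grip_width": opening from 0.0 (shut) to 1.0 (fully open); "grip_force": force on a finger pad.
Only numpy, scipy, OpenCV 4.12 (cv2) and the standard library are available. Lean on these libraries where they do the work, as an engineer would, in place of code of your own. Each camera call takes 0.05 s, during which the arm holds its last target. There are 200 camera calls.

## Working session

There is one attempt and no reset: what is moved stays moved. The work goes in short steps, Python scripts to look and compute and a tool call to move; the robot and the scene stay as the last step left them, time stands still between calls to the robot, and variables do not carry over. Pictures are saved under pics/ and viewed, at most 10 in all, crops included, and the job is handed in when it is done.

Besides the shell and the picture viewer there is one more tool, called after "Request:" as name(argument=value, ...), one argument or row to a line, values as JSON. jog_arm: Moves the arm, as the interface text tells. Its arguments: {"type":"object","properties":{"moves":{"type":"array"},"squeeze":{"type":"number"}},"required":["moves"]}

```bash
ls; mkdir -p pics; cat > h.py <<'E'
import numpy as np, cv2
from rig import arm
def cal(n):
    c=arm.get_calibration(n);R=cv2.Rodrigues(np.array(c["rvec"],float))[0];t=np.array(c["tvec"],float).ravel()
    K=np.array([[c["fx"],0,c["cx"]],[0,c["fy"],c["cy"]],[0,0,1]]);return K,np.array(c["distortion"],float),R,t
def c2w(n,p):
    K,D,R,t=cal(n);return R.T@(np.array(p)-t)
def w2p(n,p):
    K,D,R,t=cal(n);return cv2.projectPoints(np.array(p,float).reshape(-1,1,3),cv2.Rodrigues(R)[0],t,K,D)[0].reshape(-1,2)
def px2w(n,u,v,z):
    "pixels to world at height z"
    K,D,R,t=cal(n);q=cv2.undistortPoints(np.array([[[u,v]]],float),K,D)[0,0];d=R.T@np.array([q[0],q[1],1]);o=-R.T@t
    return o+d*(z-o[2])/d[2]
def cloud(n,depth,mask):
    K,D,R,t=cal(n);v,u=np.nonzero(mask&(depth>0));q=cv2.undistortPoints(np.stack([u,v],1).astype(float)[:,None],K,D)[:,0]
    z=depth[v,u];return (np.c_[q*z[:,None],z]-t)@R
def snap(n,f=None):
    p,d=arm.camera(n)
    if f: cv2.imwrite("pics/"+f,p[:,:,::-1])
    return p,d
def marks(n,labels,k=3):
    for l in labels:
        for m in arm.mark_of(n,l)[:k]:
            w=c2w(n,m["xyz"]);print(n,l,round(m["conf"],2),w.round(4),w2p(n,w)[0].round(0))
E
python3 - <<'E'
from h import *
for n in("top","scene"):
    snap(n,n+"0.png");marks(n,["jar_spare","jar_row","row_place","front_strip","knob","level","vial","board","wax_tin"])
print(arm.sense())
E
```

```text
pics
top jar_spare 0.74 [ 4.234e-01 -2.686e-01  3.000e-04] [401. 310.]
top jar_row 0.89 [ 7.803e-01  1.720e-02 -5.000e-04] [285. 167.]
top jar_row 0.6 [ 0.6448 -0.1264  0.0652] [343. 215.]
top row_place 0.65 [ 0.6358 -0.2027  0.0663] [375. 218.]
top front_strip 0.61 [ 0.5661 -0.0878  0.0681] [326. 248.]
top front_strip 0.22 [ 0.5017 -0.3839 -0.003 ] [447. 278.]
top knob 0.58 [ 0.5886 -0.3138  0.1287] [428. 234.]
top knob 0.3 [0.6678 0.206  0.0026] [210. 211.]
top level 0.75 [ 0.4402  0.0112 -0.0023] [286. 303.]
top level 0.15 [0.4403 0.0097 0.0491] [285. 302.]
top vial 0.86 [0.4419 0.0114 0.0489] [284. 301.]
top board 0.87 [ 0.609  -0.1298  0.0633] [344. 230.]
top board 0.33 [ 0.5049 -0.3832 -0.0007] [447. 276.]
top wax_tin 0.62 [0.6531 0.0244 0.068 ] [279. 211.]
top wax_tin 0.47 [ 0.6097 -0.1273  0.0637] [343. 229.]
scene jar_spare 0.94 [ 0.4235 -0.2629  0.0007] [365. 386.]
scene jar_row 0.86 [0.7819 0.0138 0.    ] [322. 178.]
scene jar_row 0.66 [ 0.6399 -0.1235  0.0715] [352. 241.]
scene row_place 0.65 [ 0.6398 -0.2     0.0672] [388. 259.]
scene front_strip 0.87 [ 0.5653 -0.0848  0
[... 553 characters left out ...]
5e-03,  4.92635597e-04, -4.39667238e-04, -6.50173461e-05,
       -6.56928616e-04, -2.49943847e-05,  2.97830027e-03]), 'joint_efforts': array([ 1.83684510e-04, -5.07831573e+01, -8.06699716e-02, -2.36460829e+01,
       -6.12509670e-02,  3.11107503e-02,  3.04649873e-06]), 'ee_pos': array([0.20766558, 0.64228953, 0.19269321]), 'orientation': array([[-9.51481781e-01,  3.07705084e-01, -3.68283374e-05],
       [ 3.07705078e-01,  9.51481777e-01,  1.18954844e-04],
       [ 7.16445022e-05,  1.01851101e-04, -9.99999992e-01]]), 'contact_force': array([-0.05584067, -0.68788771,  0.69734083]), 'ft_torque': array([ 0.02068872,  0.02810892, -0.02072249]), 'grip_force': 0.0, 'grip_width': 0.9992495225600774}
```

View pics/top0.png

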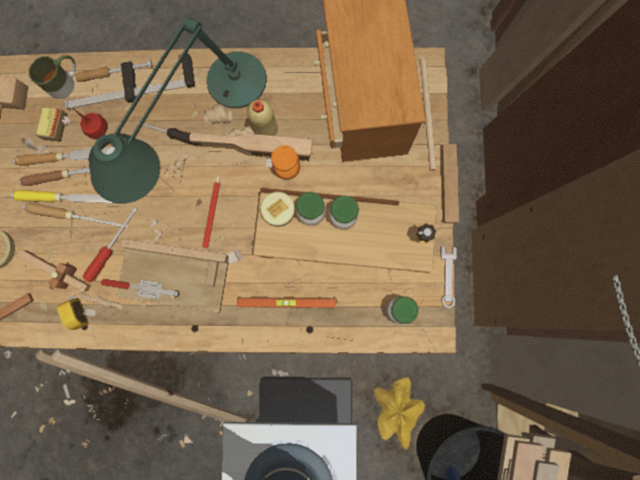

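View pics/scene0.png

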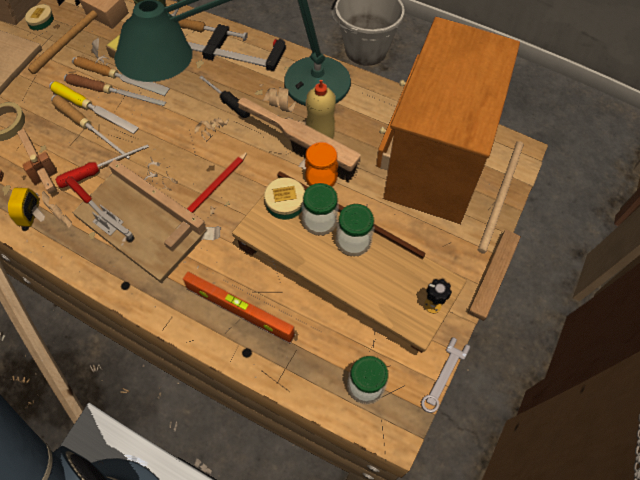

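Top picture: the spare jar is the green lid at (403,309), alone in front of the shelf. Its look-alikes are the row jars at (343,212) and (310,208) and the orange one at (285,160), which I leave alone. The level is at (287,302) and the knob at (426,232). I'll measure from depth and check the spare jar in a crop.

```bash
cat >> h.py <<'E'
def fitc(P):
    A=np.c_[2*P[:,:2],np.ones(len(P))];s=np.linalg.lstsq(A,(P[:,:2]**2).sum(1),rcond=None)[0];return s[:2],np.sqrt(s[2]+s[0]**2+s[1]**2)
def lid(p,d,n,xy,zt,r=0.045):
    hsv=cv2.cvtColor(p,cv2.COLOR_RGB2HSV);m=(hsv[...,0]>50)&(hsv[...,0]<85)&(hsv[...,1]>120)
    P=cloud(n,d,m);P=P[(np.hypot(*(P[:,:2]-xy).T)<r)&(abs(P[:,2]-zt)<0.008)]
    h=cv2.convexHull((P[:,:2]*1e4).astype(np.float32))[:,0]/1e4
    return cv2.minEnclosingCircle((P[:,:2]*1e3).astype(np.float32)),np.median(P[:,2]),len(P),P[:,:2].mean(0)
def rect(P):
    (c,s,a)=cv2.minAreaRect((P[:,:2]*1e3).astype(np.float32));return np.round(c,1),np.round(s,1),round(a,2)
E
python3 - <<'E'
from h import *
for n in("top","scene"):
    p,d=snap(n)
    for nm,xy,z in(("spare",(.423,-.266),.084),("row",(.643,-.125),.152),("mid",(.648,-.05),.152)): print(n,nm,lid(p,d,n,np.array(xy),z))
    for l,zr in(("level",(.035,.06)),("board",(.055,.075)),("knob",(.11,.16))):
        r=arm.outline_of(n,l)
        if r:
            P=cloud(n,d,r[0]["region"]);Q=P[(P[:,2]>zr[0])&(P[:,2]<zr[1])];print(n,l,len(Q),rect(Q),np.percentile(Q[:,2],[2,50,98]).round(4))
            if l=="board": A=np.c_[Q[:,:2],np.ones(len(Q))];print(np.linalg.lstsq(A,Q[:,2],rcond=None)[0])
    if n=="scene": cv2.imwrite("pics/crop.png",cv2.resize(p[190:420,260:480,::-1],None,fx=2.6,fy=2.6))
E
```

```text
Traceback (most recent call last):
  File "h.py", line 30, in lid
    h=cv2.convexHull((P[:,:2]*1e4).astype(np.float32))[:,0]/1e4
      ~~~~~~~~~~~~~~~~~~~~~~~~~~~~~~~~~~~~~~~~~~~~~~~~^^^^^
TypeError: 'NoneType' object is not subscriptable
```

```bash
sed -i '/h=cv2.convexHull/d; s/<0.008)\]/<0.012)];/' h.py; sed -i 's/(hsv\[...,0\]<85)&(hsv\[...,1\]>120)/(hsv[...,0]<95)\&(hsv[...,1]>90)/' h.py
python3 - <<'E'
from h import *
for n in("top","scene"):
    p,d=snap(n)
    for nm,xy,z in(("spare",(.423,-.266),.084),("row",(.643,-.125),.152),("mid",(.648,-.05),.152)):
        try: print(n,nm,lid(p,d,n,np.array(xy),z))
        except Exception as e:
            u,v=w2p(n,[*xy,z])[0].astype(int);print(nm,u,v,p[v,u],cloud(n,d,np.pad(np.ones((1,1),bool),((v,479-v),(u,639-u)))))
    for l,zr in(("level",(.035,.06)),("board",(.055,.075)),("knob",(.11,.16))):
        r=arm.outline_of(n,l)
        if r:
            P=cloud(n,d,r[0]["region"]);Q=P[(P[:,2]>zr[0])&(P[:,2]<zr[1])];print(n,l,len(Q))
            if len(Q)<5: print(P[:3]);continue
            print(rect(Q),np.percentile(Q[:,2],[2,50,98]).round(4))
            if l=="board": A=np.c_[Q[:,:2],np.ones(len(Q))];print(np.linalg.lstsq(A,Q[:,2],rcond=None)[0])
    if n=="scene": cv2.imwrite("pics/crop.png",cv2.resize(p[190:420,260:480,::-1],None,fx=2.6,fy=2.6))
E
```

```text
top spare (((422.44647216796875, -264.82220458984375), 29.301612854003906), np.float64(0.08368797005763275), 396, array([ 0.42241792, -0.2647425 ]))
top row (((640.489501953125, -117.98596954345703), 37.60684585571289), np.float64(0.15022218986756875), 431, array([ 0.64082693, -0.12766772]))
top mid (((650.4468383789062, -52.02710723876953), 29.59939193725586), np.float64(0.15077979094425925), 436, array([ 0.64947641, -0.05140953]))
top level 823
(array([440. ,   6.1]), array([ 19.1, 228.1]), 0.3) [0.0419 0.0477 0.053 ]
top board 8597
(array([ 609.4, -131.4]), array([419.4, 158.9]), 84.61) [0.0603 0.066  0.0718]
[0.0028717  0.00769444 0.06549471]
top knob 266
(array([ 592.1, -309.4]), array([38.8, 37.2]), 74.91) [0.1182 0.1377 0.1423]
scene spare (((422.3105163574219, -264.1014404296875), 30.778396606445312), np.float64(0.08486300081563508), 1020, array([ 0.42134365, -0.26442362]))
scene row (((641.0798950195312, -118.83516693115234), 38.90239715576172), np.float64(0.15192467683286176), 874, array([ 0.63946888, -0.12706262]))
scene mid (((650.108154296875, -51.35114669799805), 31.386341094970703), np.float64(0.15273082371973912), 820, array([ 0.6479425 , -0.05170759]))
scene level 1486
(array([439.8,   9.3]), array([232.2,  22.1]), 89.87) [0.0367 0.0491 0.0536]
scene board 13243
(array([ 608.2, -129.7]), array([421. , 161.9]), 85.01) [0.0611 0.0675 0.0723]
[0.0128025  0.00882974 0.06130326]
scene knob 480
(array([ 591.5, -309.8]), array([38. , 38.7]), 28.41) [0.1195 0.1395 0.1434]
```

View pics/crop.png

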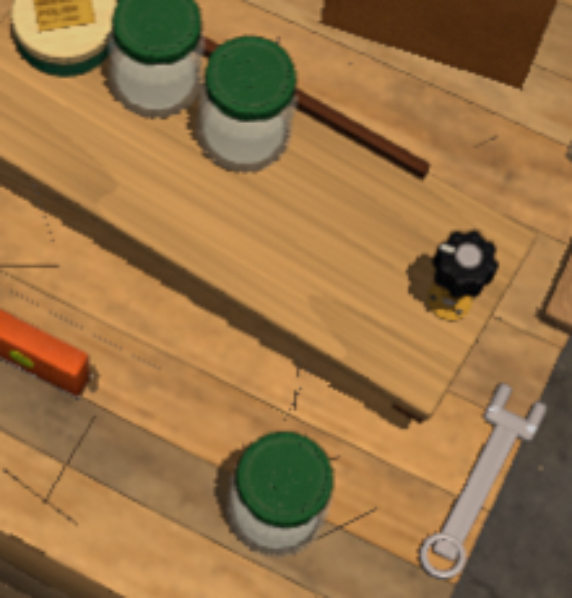

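The crop shows the spare jar upright on the bench at about (285,490), with the row and the knob well clear of it. Next I plan the moves.

```bash
cat > plan.py <<'E'
import sys
from h import *
from scipy.spatial.transform import Rotation as Ro
s=arm.sense();R=s["orientation"];p=s["ee_pos"]
print("t",s["clock"],"p",p.round(4),"yaw_y",round(np.degrees(np.arctan2(R[1,1],R[0,1])),1),"q7",s["qpos"][6].round(2),"F",s["contact_force"].round(1),"T",s["ft_torque"].round(2),"gw",round(s["grip_width"],3),"gf",round(s["grip_force"],1))
for a in sys.argv[1:]:
    x,y,z,yaw=map(float,a.split(","));c=np.radians(yaw)
    T=np.array([[-np.sin(c),np.cos(c),0],[np.cos(c),np.sin(c),0],[0,0,-1]]); T[:,0]=np.cross(T[:,1],T[:,2])
    print(a,Ro.from_matrix(R.T@T).as_rotvec().round(3),(R.T@(np.array([x,y,z])-p)*1e3).round(1))
E
python3 plan.py .5,.2,.2,-5.2
```

```text
t 1.45 p [0.2077 0.6423 0.1927] yaw_y 72.1 q7 -0.08 F [-0.1 -0.1  0.8] T [ 0.01 -0.06  0.  ] gw 0.996 gf 0.0
.5,.2,.2,-5.2 [ 0.    -0.     1.349] [-414.3 -330.9   -7.4]
```

Request:
jog_arm(
  moves=[
    [[0,0,1.349,-414,-331,-7,100],[0,0,1.349,-414,-331,-7,100],[0,0,1.349,-414,-331,-7,100],[0,0,1.349,-414,-331,-7,100],[0,0,1.349,-414,-331,-7,100],[0,0,1.349,-414,-331,-7,100],[0,0,1.349,-414,-331,-7,100],[0,0,1.349,-414,-331,-7,100]],
  ],
)

```text
clock: 2.45
ee_pos: [0.4841, 0.2235, 0.1997]
orientation: [[0.092, 0.996, 0.001], [0.996, -0.092, 0.001], [0.001, 0.001, -1.0]]
contact_force: [1.4, 0.6, 0.1]
grip_width: 1.003
grip_force: 0.0
```

```bash
python3 plan.py .422,-.2645,.15,-5.2
```

```text
t 2.45 p [0.4841 0.2235 0.1997] yaw_y -5.3 q7 -0.5 F [1.4 0.6 0.1] T [-0.08  0.06  0.06] gw 1.003 gf 0.0
.422,-.2645,.15,-5.2 [ 0.001 -0.001 -0.002] [-491.7  -16.8   49.2]
```

Request:
jog_arm(
  moves=[
    [[0,0,0,-490,-15,20,100],[0,0,0,-490,-15,20,100],[0,0,0,-490,-15,20,100],[0,0,0,-490,-15,20,100],[0,0,0,-490,-15,40,100],[0,0,0,-490,-15,49,100],[0,0,0,-490,-15,49,100],[0,0,0,-490,-15,49,100]],
  ],
)

```text
clock: 3.45
ee_pos: [0.4235, -0.2636, 0.1503]
orientation: [[0.091, 0.996, 0.001], [0.996, -0.091, -0.0], [-0.0, 0.001, -1.0]]
contact_force: [1.7, 0.2, -0.2]
grip_width: 0.999
grip_force: 0.0
```

Request:
jog_arm(
  moves=[
    [[0,0,0,0,0,0,100],[0,0,0,0,0,0,100],[0,0,0,0,0,0,100]],
  ],
)

```text
clock: 3.82
ee_pos: [0.4244, -0.2599, 0.1503]
orientation: [[0.088, 0.996, 0.0], [0.996, -0.088, 0.001], [0.001, 0.0, -1.0]]
contact_force: [0.4, -0.2, -0.2]
grip_width: 0.998
grip_force: 0.0
```

```bash
python3 plan.py .422,-.2645,.023,-5.2
```

```text
t 3.825 p [ 0.4244 -0.2599  0.1503] yaw_y -5.0 q7 0.61 F [ 0.4 -0.2 -0.2] T [-0.08 -0.    0.04] gw 0.998 gf 0.0
.422,-.2645,.023,-5.2 [ 0.    -0.001  0.003] [ -4.9  -2.1 127.3]
```

Request:
jog_arm(
  moves=[
    [[0,0,0,-5,-2,40,100],[0,0,0,-5,-2,90,100],[0,0,0,-5,-2,127,100],[0,0,0,-5,-2,127,100],[0,0,0,-5,-2,127,60],[0,0,0,-5,-2,127,60],[0,0,0,-5,-2,127,60],[0,0,0,-5,-2,127,60]],
  ],
  squeeze=20,
)

```text
clock: 4.82
ee_pos: [0.4217, -0.2665, 0.0244]
orientation: [[0.091, 0.996, 0.001], [0.996, -0.091, 0.0], [0.0, 0.001, -1.0]]
contact_force: [-0.6, 0.2, 6.9]
grip_width: 0.756
grip_force: 20.3
```

```bash
python3 plan.py .422,-.2645,.16,-5.2 .6337,-.2048,.16,-5.2
```

```text
t 4.825 p [ 0.4217 -0.2665  0.0244] yaw_y -5.2 q7 0.8 F [-0.6  0.2  6.9] T [ 0.13  0.62 -0.06] gw 0.756 gf 20.3
.422,-.2645,.16,-5.2 [ 0.001 -0.    -0.   ] [   2.     0.3 -135.6]
.6337,-.2048,.16,-5.2 [ 0.001 -0.    -0.   ] [  80.7  205.7 -135.3]
```

Request:
jog_arm(
  moves=[
    [[0,0,0,0,0,-30,60],[0,0,0,0,0,-70,60],[0,0,0,0,0,-115,60],[0,0,0,0,0,-136,60],[0,0,0,0,0,-136,60],[0,0,0,0,0,-136,60]],
  ],
)

```text
clock: 5.58
ee_pos: [0.4205, -0.2656, 0.1582]
orientation: [[0.091, 0.996, -0.002], [0.996, -0.091, 0.001], [0.001, -0.002, -1.0]]
contact_force: [-0.0, -0.3, -3.1]
grip_width: 0.761
grip_force: 19.2
```

```bash
python3 - <<'E'
from h import *
p,d=snap("scene","lift.png");s=arm.sense()
r=arm.outline_of("scene","jar_spare")
marks("scene",["jar_spare"])
u,v=w2p("scene",[*s["ee_pos"][:2],.19])[0].astype(int)
cv2.imwrite("pics/lift.png",cv2.resize(p[v-110:v+110,u-130:u+130,::-1],None,fx=2.5,fy=2.5))
E
python3 plan.py .6337,-.2048,.16,-5.2
```

```text
scene jar_spare 0.62 [ 0.6495 -0.0493  0.0694] [319. 221.]
t 5.725 p [ 0.4204 -0.2659  0.158 ] yaw_y -5.2 q7 0.62 F [ 0.1  0.1 -3.2] T [-0.1   0.03  0.04] gw 0.756 gf 19.2
.6337,-.2048,.16,-5.2 [-0.002 -0.001 -0.   ] [ 80.3 206.8  -2.5]
```

View pics/lift.png

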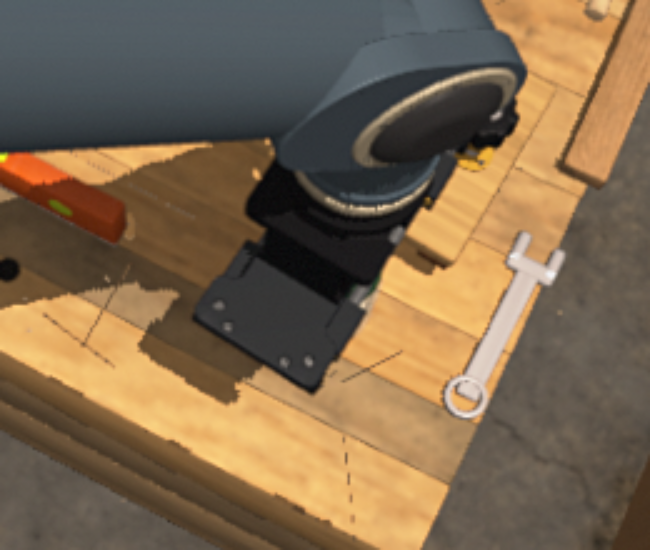

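Jar held upright (3 N load, no moment); the arm hides it in this view. On to the row.

Request:
jog_arm(
  moves=[
    [[0.002,0.001,0,20,50,-5,60],[0.002,0.001,0,40,100,-5,60],[0.002,0.001,0,60,150,-5,60],[0.002,0.001,0,79,190,-5,60],[0.002,0.001,0,79,207,-5,60],[0.002,0.001,0,79,207,15,60],[0.002,0.001,0,79,207,45,60],[0.002,0.001,0,79,207,45,60]],
  ],
)

```text
clock: 6.72
ee_pos: [0.6305, -0.2058, 0.11]
orientation: [[0.093, 0.996, -0.011], [0.996, -0.093, 0.004], [0.003, -0.011, -1.0]]
contact_force: [1.0, 0.0, -2.1]
grip_width: 0.758
grip_force: 19.2
```

Request:
jog_arm(
  moves=[
    [[0,0,0,0,0,10,60],[0,0,0,0,0,10,60]],
  ],
)

```text
clock: 6.98
ee_pos: [0.6341, -0.2065, 0.1041]
orientation: [[0.091, 0.996, -0.002], [0.996, -0.091, 0.002], [0.001, -0.003, -1.0]]
contact_force: [-0.5, 0.6, -2.4]
grip_width: 0.759
grip_force: 19.2
```

```bash
python3 - <<'E'
from h import *
for n in("top","scene"):
    p,d=snap(n)
    for nm,xy,z in(("spare",(.634,-.205),.175),("row",(.64,-.1275),.152)):
        try: print(n,nm,lid(p,d,n,np.array(xy),z))
        except Exception as e: print(n,nm,"hidden")
E
python3 plan.py .6337,-.206,.0925,-5.2
```

```text
top spare (((0.0, 0.0), 0.0), np.float64(nan), 0, array([nan, nan]))
top row (((651.50146484375, -113.72804260253906), 6.332127094268799), np.float64(0.15144786224324552), 2, array([ 0.65150149, -0.11372805]))
scene spare (((644.941650390625, -228.1422576904297), 15.810890197753906), np.float64(0.16557995498148684), 40, array([ 0.64230059, -0.22779921]))
scene row (((640.7266845703125, -126.11245727539062), 31.182628631591797), np.float64(0.1520922071715609), 754, array([ 0.64002557, -0.12464719]))
t 7.075 p [ 0.6348 -0.2067  0.1049] yaw_y -5.2 q7 0.5 F [ 0.1 -0.2 -0.9] T [-0.09  0.09 -0.01] gw 0.756 gf 19.2
.6337,-.206,.0925,-5.2 [-0.001 -0.001 -0.   ] [ 0.6 -1.2 12.4]
  return _methods._mean(a, axis=axis, dtype=dtype,
  ret = ret.dtype.type(ret / rcount)
h.py:30: RuntimeWarning: Mean of empty slice.
  return cv2.minEnclosingCircle((P[:,:2]*1e3).astype(np.float32)),np.median(P[:,2]),len(P),P[:,:2].mean(0)
  ret = um.true_divide(
```

Request:
jog_arm(
  moves=[
    [[0.001,0.001,0,0.5,-1,8,60],[0.001,0.001,0,0.5,-1,13,60],[0.001,0.001,0,0.5,-1,13,60],[0.001,0.001,0,0.5,-1,13,60]],
  ],
)

```text
clock: 7.58
ee_pos: [0.6336, -0.2058, 0.0911]
orientation: [[0.091, 0.996, -0.003], [0.996, -0.091, 0.002], [0.002, -0.003, -1.0]]
contact_force: [-1.0, -0.4, -1.7]
grip_width: 0.755
grip_force: 19.2
```

Request:
jog_arm(
  moves=[
    [[0,0,0,0,0,2,60],[0,0,0,0,0,2,60]],
  ],
)

```text
clock: 7.82
ee_pos: [0.6337, -0.2061, 0.0905]
orientation: [[0.091, 0.996, -0.002], [0.996, -0.091, 0.003], [0.002, -0.002, -1.0]]
contact_force: [-2.1, 1.0, 4.5]
grip_width: 0.76
grip_force: 20.0
```

Request:
jog_arm(
  moves=[
    [[0,0,0,0,0,0,80],[0,0,0,0,0,0,95],[0,0,0,0,0,0,95],[0,0,0,0,0,0,95],[0,0,0,0,0,-40,95],[0,0,0,0,0,-90,95],[0,0,0,0,0,-120,95],[0,0,0,0,0,-120,95]],
  ],
)

```text
clock: 8.82
ee_pos: [0.6354, -0.2071, 0.212]
orientation: [[0.091, 0.996, 0.003], [0.996, -0.091, 0.001], [0.001, 0.003, -1.0]]
contact_force: [-0.6, 1.1, -0.2]
grip_width: 0.951
grip_force: 0.0
```

```bash
python3 plan.py .47,.0,.2,-5 .440,.007,.1,-0.2
```

```text
t 8.825 p [ 0.6354 -0.2071  0.212 ] yaw_y -5.2 q7 0.44 F [-0.6  1.1 -0.2] T [-0.07 -0.01  0.04] gw 0.951 gf 0.0
.47,.0,.2,-5 [ 0.003 -0.001 -0.004] [ 191.2 -183.6   11.7]
.440,.007,.1,-0.2 [ 0.003 -0.001 -0.088] [ 195.3 -214.4  111.7]
```

Request:
jog_arm(
  moves=[
    [[0,0,-0.02,40,-45,0,95],[0,0,-0.04,80,-88,0,80],[0,0,-0.06,120,-130,0,60],[0,0,-0.08,160,-175,0,50],[0,0,-0.088,197,-214,30,50],[0,0,-0.088,197,-214,90,50],[0,0,-0.088,197,-214,112,50],[0,0,-0.088,197,-214,112,50]],
  ],
)

```text
clock: 9.82
ee_pos: [0.4359, 0.0095, 0.0961]
orientation: [[0.003, 1.0, -0.009], [1.0, -0.003, 0.0], [0.0, -0.009, -1.0]]
contact_force: [-0.1, 0.7, -0.9]
grip_width: 0.505
grip_force: 0.0
```

```bash
python3 - <<'E'
from h import *
for n in("top","scene"):
    p,d=snap(n)
    for nm,xy,z in(("spare",(.634,-.205),.15),("row",(.64,-.1275),.152),("mid",(.6487,-.0515),.152)):
        try: print(n,nm,lid(p,d,n,np.array(xy),z,.038))
        except Exception as e: print(n,nm,"hidden")
E
python3 plan.py .44,.009,.021,0
```

```text
top spare (((634.150634765625, -205.1820068359375), 29.10051727294922), np.float64(0.1494204486346563), 415, array([ 0.63441907, -0.20428813]))
top row (((641.438720703125, -127.99165344238281), 29.470895767211914), np.float64(0.14992528293998716), 415, array([ 0.64053929, -0.12784331]))
top mid (((648.9613037109375, -51.9742317199707), 29.211490631103516), np.float64(0.15080108975160836), 411, array([ 0.64953133, -0.05195865]))
scene spare (((634.679931640625, -204.54307556152344), 31.355167388916016), np.float64(0.1512235336286719), 898, array([ 0.63326526, -0.20499396]))
scene row (((641.995361328125, -127.94561004638672), 31.56446647644043), np.float64(0.152102020586508), 870, array([ 0.63938371, -0.12735658]))
scene mid (((650.6271362304688, -50.681907653808594), 31.892580032348633), np.float64(0.15274946394943184), 822, array([ 0.64793611, -0.05158348]))
t 9.925 p [0.4385 0.0096 0.0983] yaw_y -0.2 q7 0.09 F [0.2 0.2 0.3] T [-0.1   0.04  0.  ] gw 0.504 gf 0.0
.44,.009,.021,0 [-0.003 -0.002 -0.003] [-0.7  1.7 77.3]
```

The spare jar stands 77 mm from the last jar, an 8 mm gap, and is in line. Now I grasp the level.

Request:
jog_arm(
  moves=[
    [[-0.003,-0.002,-0.003,-0.7,1.7,45,50],[-0.003,-0.002,-0.003,-0.7,1.7,77,50],[-0.003,-0.002,-0.003,-0.7,1.7,77,50],[-0.003,-0.002,-0.003,-0.7,1.7,77,12],[-0.003,-0.002,-0.003,-0.7,1.7,77,12],[-0.003,-0.002,-0.003,-0.7,1.7,77,12],[-0.003,-0.002,-0.003,-0.7,1.7,77,12],[-0.003,-0.002,-0.003,-0.7,1.7,77,12]],
  ],
  squeeze=25,
)

```text
clock: 10.92
ee_pos: [0.44, 0.0093, 0.0214]
orientation: [[-0.0, 1.0, 0.001], [1.0, 0.0, 0.001], [0.001, 0.001, -1.0]]
contact_force: [-0.1, 0.9, -0.4]
grip_width: 0.13
grip_force: 0.0
```

```bash
python3 plan.py .44,.009,.14,0
```

```text
t 10.925 p [0.44   0.0093 0.0214] yaw_y 0.0 q7 0.24 F [-0.1  0.9 -0.4] T [-0.11  0.05 -0.03] gw 0.13 gf 0.0
.44,.009,.14,0 [ 0.001 -0.001  0.   ] [-3.000e-01  1.000e-01 -1.186e+02]
```

Request:
jog_arm(
  moves=[
    [[0,0,0,0,0,0,4],[0,0,0,0,0,0,4]],
  ],
)

```text
clock: 11.18
ee_pos: [0.4398, 0.0092, 0.0212]
orientation: [[-0.0, 1.0, 0.0], [1.0, 0.0, 0.0], [0.0, 0.0, -1.0]]
contact_force: [0.4, 0.2, 1.5]
grip_width: 0.052
grip_force: 0.0
```

```bash
python3 - <<'E'
from h import *
p,d=snap("scene");s=arm.sense();print(s["grip_width"],s["grip_force"])
p2,d2=snap("top")
cv2.imwrite("pics/g.png",np.hstack([cv2.resize(q[:,:,::-1],(400,480)) for q in (p[200:380,140:290],p2[220:380,220:353])]))
E
```

```text
0.04418429135480444 0.0
```

View pics/g.png

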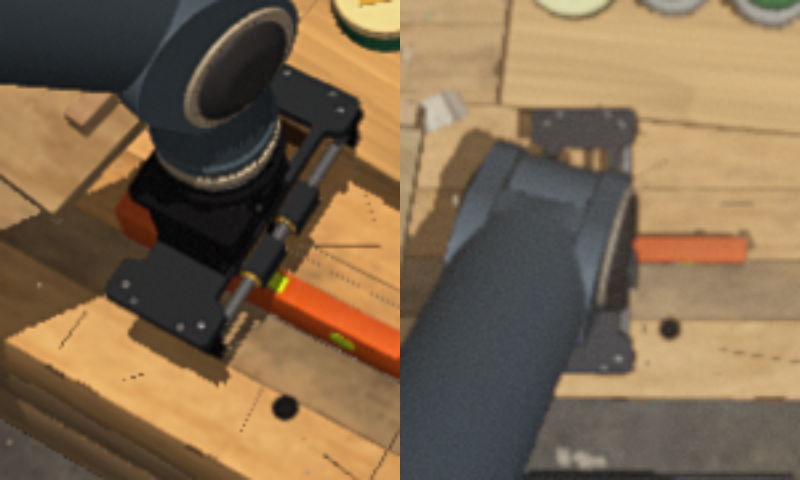

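The gripper sits over the level's middle, but the jaws closed to about 4 mm without touching anything. The vial shows at about (278,283) in the left crop and the level hasn't moved. I'll open, rise and look.

Request:
jog_arm(
  moves=[
    [[0,0,0,0,0,0,30],[0,0,0,0,0,0,50],[0,0,0,0,0,0,50],[0,0,0,0,0,0,50],[0,0,0,0,0,-50,50],[0,0,0,0,0,-100,50],[0,0,0,60,0,-120,50],[0,0,0,120,0,-120,50]],
  ],
)

```text
clock: 12.28
ee_pos: [0.4414, 0.1308, 0.1436]
orientation: [[0.002, 1.0, 0.005], [1.0, -0.002, 0.004], [0.004, 0.005, -1.0]]
contact_force: [1.1, -0.3, -0.2]
grip_width: 0.496
grip_force: 0.0
```

Request:
jog_arm(
  moves=[
    [[0,0,0,60,0,0,50],[0,0,0,120,0,0,50],[0,0,0,180,0,0,50],[0,0,0,180,0,0,50]],
  ],
)

```text
clock: 12.78
ee_pos: [0.4385, 0.3149, 0.1409]
orientation: [[-0.009, 1.0, 0.0], [1.0, 0.009, 0.001], [0.001, 0.0, -1.0]]
contact_force: [0.2, 0.2, 0.6]
grip_width: 0.502
grip_force: 0.0
```

```bash
python3 - <<'E'
from h import *
p,d=snap("scene")
marks("scene",["level","vial"])
p2,d2=snap("top");marks("top",["level","vial"])
cv2.imwrite("pics/g2.png",np.vstack([cv2.resize(q[:,:,::-1],(800,300),interpolation=cv2.INTER_CUBIC) for q in (p[265:345,170:310],p2[285:320,225:350])]))
for n,q,dd in(("scene",p,d),("top",p2,d2)):
    r=arm.outline_of(n,"level")
    if r:
        P=cloud(n,dd,r[0]["region"]);print(n,rect(P[P[:,2]>.035]))
        for y in np.arange(-.1,.13,.02):
            S=P[abs(P[:,1]-y)<.01];print(round(y,3),len(S),S.min(0).round(3),S.max(0).round(3)) if len(S) else 0
E
python3 plan.py
```

```text
scene level 0.85 [0.4415 0.0099 0.0038] [239. 310.]
scene vial 0.93 [0.44   0.0081 0.0495] [237. 302.]
top vial 0.94 [0.4418 0.0073 0.0486] [286. 301.]
top vial 0.64 [ 0.6338 -0.2064  0.0668] [377. 219.]
top vial 0.43 [0.4457 0.007  0.0005] [288. 300.]
scene (array([439.8,   8.9]), array([230.8,  22. ]), 89.84)
-0.1 209 [ 0.429 -0.107 -0.001] [ 0.45  -0.09   0.053]
-0.08 194 [ 0.429 -0.09  -0.001] [ 0.45  -0.07   0.056]
-0.06 188 [ 0.429 -0.07   0.003] [ 0.45  -0.05   0.054]
-0.04 178 [ 0.429 -0.05  -0.002] [ 0.449 -0.03   0.054]
-0.02 181 [ 0.429 -0.03   0.001] [ 0.448 -0.01   0.054]
0.0 178 [ 0.429 -0.01  -0.003] [0.449 0.01  0.057]
0.02 172 [ 0.429  0.01  -0.001] [0.448 0.03  0.056]
0.04 171 [ 0.429  0.03  -0.003] [0.465 0.05  0.054]
0.06 182 [0.43  0.05  0.001] [0.45  0.07  0.056]
0.08 175 [0.429 0.07  0.001] [0.466 0.09  0.055]
0.1 170 [ 0.429  0.09  -0.   ] [0.466 0.11  0.055]
0.12 120 [0.429 0.11  0.002] [0.465 0.124 0.053]
top (array([440.1,   6.2]), array([ 19.1, 228.4]), 0.29)
-0.1 72 [ 0.43  -0.108 -0.001] [ 0.45  -0.091  0.052]
-0.08 89 [ 0.43  -0.089  0.001] [ 0.45  -0.07   0.054]
-0.06 76 [ 0.429 -0.07   0.018] [ 0.45  -0.052  0.054]
-0.04 81 [ 0.431 -0.05   0.04 ] [ 0.45  -0.031  0.054]
-0.02 73 [ 0.431 -0.029  0.04 ] [ 0.45  -0.01   0.054]
0.0 81 [ 0.431 -0.01   0.007] [0.453 0.009 0.056]
0.02 74 [0.431 0.011 0.04 ] [0.449 0.03  0.055]
0.04 79 [0.43 0.03 0.04] [0.449 0.049 0.052]
0.06 75 [0.43  0.051 0.04 ] [0.449 0.07  0.053]
0.08 78 [0.43 0.07 0.04] [0.449 0.09  0.053]
0.1 74 [0.43  0.091 0.042] [0.449 0.11  0.056]
0.12 46 [ 0.429  0.11  -0.002] [0.449 0.128 0.054]
t 13.175 p [0.4401 0.308  0.1415] yaw_y -0.1 q7 -0.5 F [-1.  -0.   0.8] T [-0.1   0.06  0.04] gw 0.498 gf 0.0
```

View pics/g2.png

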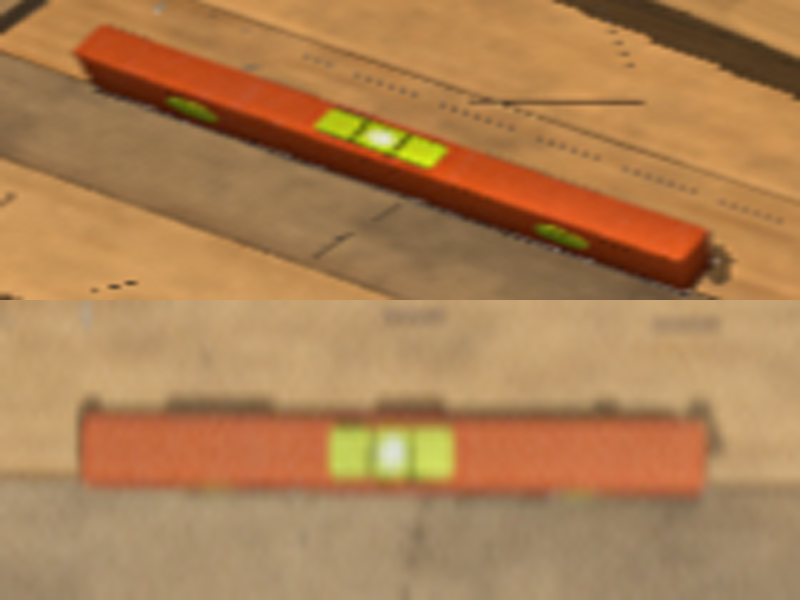

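The pictures show the level upright and solid, with the vial's pale bubble at about (378,137) in the upper half. I'll grip it beside the vial instead, 45 mm left of its middle.

Request:
jog_arm(
  moves=[
    [[0,0,0,-60,0,0,40],[0,0,0,-120,0,0,40],[0,0,0,-180,0,0,40],[0,0,0,-255,0,20,40],[0,0,0,-255,0,60,40],[0,0,0,-255,0,75,40],[0,0,0,-255,0,75,40]],
  ],
)

```text
clock: 14.05
ee_pos: [0.4394, 0.0548, 0.0659]
orientation: [[-0.001, 1.0, -0.002], [1.0, 0.001, -0.0], [-0.0, -0.002, -1.0]]
contact_force: [-0.4, 0.3, 0.8]
grip_width: 0.399
grip_force: 0.0
```

```bash
python3 plan.py .44,.053,.021,0
```

```text
t 14.05 p [0.4394 0.0548 0.0659] yaw_y 0.0 q7 0.06 F [-0.4  0.3  0.8] T [-0.05  0.03 -0.04] gw 0.399 gf 0.0
.44,.053,.021,0 [-0.002  0.     0.001] [-1.8  0.6 44.9]
```

Request:
jog_arm(
  moves=[
    [[0,0,0,-1.8,0.6,25,40],[0,0,0,-1.8,0.6,45,40],[0,0,0,-1.8,0.6,45,40],[0,0,0,-1.8,0.6,45,10],[0,0,0,-1.8,0.6,45,10],[0,0,0,-1.8,0.6,45,10],[0,0,0,-1.8,0.6,45,10]],
  ],
  squeeze=45,
)

```text
clock: 14.92
ee_pos: [0.4406, 0.0526, 0.0216]
orientation: [[-0.0, 1.0, 0.001], [1.0, 0.0, 0.001], [0.001, 0.001, -1.0]]
contact_force: [-0.4, 0.8, 0.2]
grip_width: 0.119
grip_force: 0.0
```

Request:
jog_arm(
  moves=[
    [[0,0,0,0,0,0,0],[0,0,0,0,0,0,0],[0,0,0,0,0,0,0]],
  ],
)

```text
clock: 15.3
ee_pos: [0.4404, 0.0524, 0.0212]
orientation: [[0.0, 1.0, 0.0], [1.0, -0.0, 0.0], [0.0, 0.0, -1.0]]
contact_force: [-0.3, 0.6, -0.2]
grip_width: 0.009
grip_force: 0.0
```

Request:
jog_arm(
  moves=[
    [[0,0,0,0,0,-8,0],[0,0,0,0,0,-15,0],[0,0,0,0,0,-15,0],[0,0,0,0,0,-15,0]],
  ],
)

```text
clock: 15.8
ee_pos: [0.4405, 0.0526, 0.0364]
orientation: [[-0.0, 1.0, 0.0], [1.0, 0.0, 0.001], [0.001, 0.0, -1.0]]
contact_force: [0.5, 0.3, 0.1]
grip_width: 0.002
grip_force: 0.0
```

```bash
python3 - <<'E'
from h import *
for n in("scene","top"):
    p,d=snap(n);hsv=cv2.cvtColor(p,cv2.COLOR_RGB2HSV)
    m=((hsv[...,0]<9))&(hsv[...,1]>170)&(hsv[...,2]>90)
    P=cloud(n,d,m);P=P[(abs(P[:,0]-.44)<.06)&(abs(P[:,1])<.2)&(P[:,2]<.12)]
    for y in np.arange(-.1,.15,.03):
        S=P[abs(P[:,1]-y)<.015]
        if len(S):print(n,round(y,2),len(S),np.percentile(S,5,axis=0).round(3),np.percentile(S,95,axis=0).round(3))
K,D,R,t=cal("scene");print(-R.T@t)
marks("scene",["level"]);marks("top",["level"])
# is the near tool visible: cloud near tcp
s=arm.sense();p,d=snap("scene");P=cloud("scene",d,np.ones_like(d,bool));Q=P[(np.hypot(P[:,0]-.44,P[:,1]-.0525)<.1)&(P[:,2]<.11)&(P[:,2]>.045)&(abs(P[:,1]-.0525)<.03)]
print(len(Q));print(Q[::max(1,len(Q)//25)].round(3))
E
python3 plan.py
```

```text
scene -0.1 10 [ 0.429 -0.106  0.015] [ 0.446 -0.091  0.052]
scene -0.07 15 [ 0.43  -0.082  0.025] [ 0.447 -0.056  0.052]
scene -0.04 6 [ 0.43  -0.054  0.032] [ 0.446 -0.03   0.049]
scene -0.01 8 [ 0.431 -0.016  0.046] [0.442 0.001 0.051]
scene 0.02 18 [0.431 0.007 0.042] [0.443 0.035 0.052]
scene 0.05 32 [0.432 0.036 0.034] [0.446 0.057 0.053]
scene 0.08 11 [0.431 0.071 0.045] [0.436 0.075 0.05 ]
[ 0.13088345 -0.32150105  1.06284709]
scene level 0.72 [0.445  0.0108 0.0032] [240. 309.]
top level 0.72 [ 0.4413  0.0063 -0.0008] [288. 302.]
top level 0.41 [0.6543 0.025  0.0695] [279. 210.]
193
[[0.451 0.044 0.067]
 [0.436 0.072 0.051]
 [0.433 0.075 0.048]
 [0.448 0.047 0.048]
 [0.444 0.048 0.051]
 [0.431 0.069 0.049]
 [0.443 0.043 0.053]
 [0.435 0.056 0.05 ]
 [0.442 0.046 0.047]
 [0.448 0.034 0.048]
 [0.436 0.048 0.052]
 [0.444 0.038 0.048]
 [0.431 0.058 0.048]
 [0.436 0.046 0.051]
 [0.443 0.035 0.049]
 [0.431 0.056 0.045]
 [0.434 0.042 0.054]
 [0.442 0.033 0.049]
 [0.431 0.05  0.048]
 [0.436 0.037 0.051]
 [0.442 0.025 0.052]
 [0.435 0.039 0.046]
 [0.441 0.028 0.047]
 [0.435 0.035 0.046]
 [0.441 0.024 0.046]
 [0.436 0.026 0.05 ]
 [0.434 0.028 0.048]
 [0.432 0.024 0.05 ]]
t 16.05 p [0.4403 0.0524 0.0361] yaw_y 0.0 q7 0.12 F [ 0.4 -0.4 -0.4] T [-0.08  0.03 -0.02] gw -0.001 gf 0.0
```

```bash
python3 - <<'E'
from h import *
p,d=snap("scene");u,v=w2p("scene",[.44,.0525,.06])[0].astype(int);print(u,v)
cv2.imwrite("pics/g3.png",cv2.resize(p[v-50:v+50,u-65:u+65,::-1],(780,600),interpolation=cv2.INTER_CUBIC))
for q in ([.44,.0525,.036],[.44,.0525,.105]): print(((w2p("scene",q)[0]-[u-65,v-50])*6).round())
E
```

```text
215 288
[403. 336.]
[369. 241.]
```

View pics/g3.png

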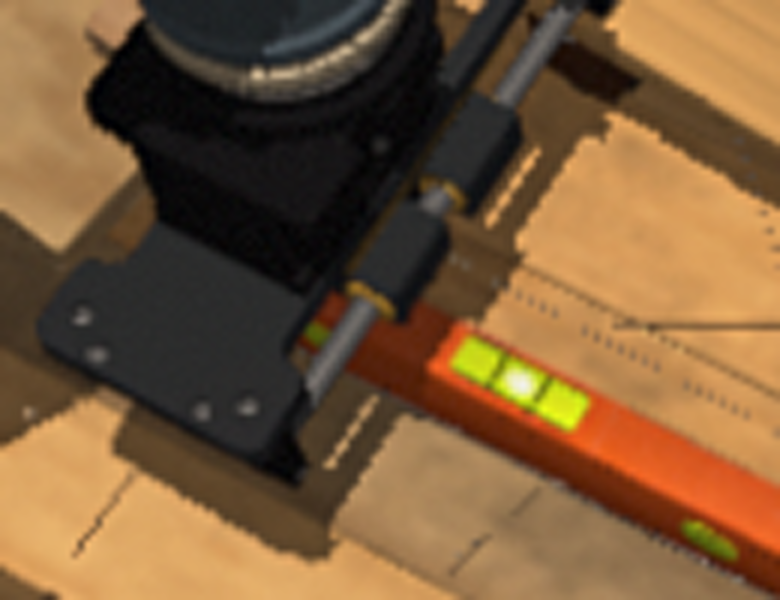

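```bash
python3 - <<'E'
from h import *
for n in("scene","top"):
    p,d=snap(n);P=cloud(n,d,np.ones_like(d,bool))
    c=p[d>0]
    k=(abs(P[:,0]-.44)<.1)&(abs(P[:,1]-.0525)<.06)&(P[:,2]>.058)&(P[:,2]<.2)
    Q=np.c_[P[k]*1e3,c[k]]; Q=Q[Q[:,2].argsort()];print(n,len(Q));print(Q[::max(1,len(Q)//40)].astype(int))
for q in ([.44,.0525,.19],[.44,.0525,.16]): print(w2p("top",q))
E
```

```text
scene 3152
[[451  43  67  56  41  27]
 [454  16 146  19  20  21]
 [485  21 151  69  58  48]
 [446  24 153 105 101  99]
 [412  24 154  64  50  33]
 [398  25 156  94  92  89]
 [527  16 158 128  93  53]
 [448  21 159  69  58  40]
 [455  23 161  44  44  43]
 [419  26 162  44  45  46]
 [362  17 165   9   8  10]
 [403  29 171  15  17  18]
 [519  17 174  18  18  21]
 [467  28 175  20  20  22]
 [370  26 176  44  44  44]
 [348  71 177  22  22  24]
 [361  43 177  43  43  43]
 [536  47 178  43  41  43]
 [508  36 178  44  45  46]
 [360  23 178  43  42  43]
 [359  51 178  44  43  44]
 [380  63 179  43  44  43]
 [381  72 179  43  43  44]
 [507  63 179  14  15  18]
 [390  52 179  44  45  45]
 [365  20 179  47  46  47]
 [364  29 180  42  42  42]
 [532  52 180  42  42  44]
 [356  72 180  43  44  43]
 [535  28 180  52  46  44]
 [389  30 180  44  44  45]
 [507  39 181  34  35  36]
 [533  53 181  39  41  43]
 [365  23 181  43  44  43]
 [521  59 181  43  42  43]
 [526  74 182  44  42  43]
 [376  60 182  45  45  45]
 [526  34 183  42  42  43]
 [441  30 185   7   7   6]
 [429  31 188  12  12  10]
 [439  32
[... 495 characters left out ...]
0 176  77  74  75]
 [513  71 176  80  74  72]
 [369  42 177  74  71  72]
 [526  56 177  78  72  67]
 [526  43 177  77  71  65]
 [359  40 177  75  76  74]
 [517  73 178  78  73  68]
 [534  41 178 113  96  79]
 [509  75 178  76  72  69]
 [517  56 178  77  74  67]
 [373  32 178  77  76  77]
 [513  34 178  78  73  70]
 [367  46 179  79  78  75]
 [524  26 179 100  94  90]
 [500  30 179  80  76  74]
 [524  45 179  80  73  69]
 [509  42 179  78  73  71]
 [379  42 180  79  76  76]
 [530  36 180  96  90  88]
 [356  50 180  75  76  73]
 [359  17 180  68  72  70]
 [371  50 181  70  73  74]
 [509  46 182  75  73  66]
 [510  40 183  80  75  72]]
[[258.18340792 299.71376428]]
[[260.1161456  300.21545051]]
```

Request:
jog_arm(
  moves=[
    [[0,0,0,0,0,-60,0],[0,0,0.15,0,0,-120,0],[0,0,0.33,40,0,-180,0],[0,0,0.5,80,0,-200,0],[0,0,0.576,80,0,-200,0],[0,0,0.576,80,0,-200,0]],
  ],
)

```text
clock: 16.95
ee_pos: [0.4404, 0.133, 0.2365]
orientation: [[0.542, 0.84, 0.001], [0.84, -0.542, 0.001], [0.001, 0.0, -1.0]]
contact_force: [0.3, -0.7, -0.6]
grip_width: 0.005
grip_force: 0.0
```

Request:
jog_arm(
  moves=[
    [[0,-0.18,0,0,0,0,0],[0,-0.36,0,0,0,0,0],[0,-0.5,0,0,0,0,0],[0,-0.5,0,0,0,0,0]],
  ],
)

```text
clock: 17.45
ee_pos: [0.4403, 0.1333, 0.2338]
orientation: [[0.474, 0.84, -0.263], [0.736, -0.542, -0.406], [-0.484, -0.001, -0.875]]
contact_force: [-0.9, 0.5, 0.1]
grip_width: 0.008
grip_force: 0.0
```

```bash
python3 - <<'E'
from h import *
p,d=snap("scene");s=arm.sense();R=s["orientation"];t=s["ee_pos"];u,v=w2p("scene",t)[0].astype(int);print(u,v,s["clock"],t)
u=max(u,50);v0=max(v-60,0)
cv2.imwrite("pics/g4.png",cv2.resize(p[v0:v0+75,u-50:u+50,::-1],(800,600),interpolation=cv2.INTER_CUBIC))
for y in(-.01,0,.01): print(((w2p("scene",t+R@[0,y,0])[0]-[u-50,v0])*8).round())
P=cloud("scene",d,np.ones_like(d,bool));L=(P-t)@R*1e3
k=(abs(L[:,0])<14)&(abs(L[:,1])<60)&(L[:,2]<3)&(L[:,2]>-45);Q=L[k];
for a in range(-60,60,5):
    S=Q[(Q[:,1]>=a)&(Q[:,1]<a+5)]
    if len(S):print(a,len(S),S.min(0).round(),S.max(0).round())
E
```

```text
158 222 17.5 [0.44022807 0.13165583 0.23499744]
[359. 501.]
[404. 481.]
[450. 460.]
-10 15 [ -8.  -9. -44.] [ -4.  -5. -33.]
-5 25 [ -9.  -5. -44.] [ -2.  -0. -33.]
0 19 [ -9.   0. -44.] [ -3.   5. -33.]
5 22 [-10.   5. -44.] [ -3.  10. -32.]
```

View pics/g4.png

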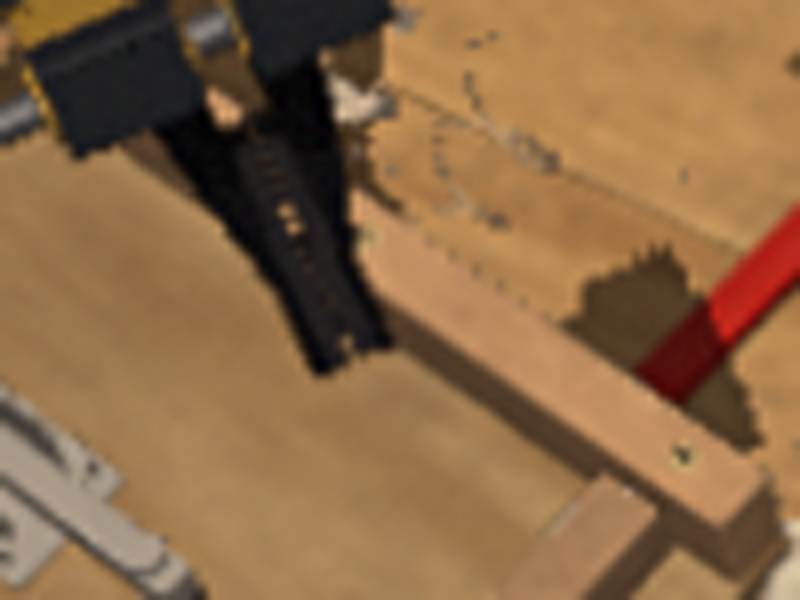

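The gripper view settles it: the fingers shut fully, with tips at (345,360), but they end about 32 mm short of the reported TCP at (404,481). The real fingertip is 32 mm higher than reported, so I closed above the level. I'll lower the heights by 32 mm.

Request:
jog_arm(
  moves=[
    [[0,0.18,0,0,0,0,50],[0,0.36,0,0,0,0,50],[0,0.505,0,0,0,0,50],[0,0.505,0,0,0,0,50],[0,0.505,0,0,0,0,50]],
  ],
)

```text
clock: 18.12
ee_pos: [0.4404, 0.1321, 0.2368]
orientation: [[0.545, 0.838, 0.003], [0.838, -0.545, 0.006], [0.007, -0.0, -1.0]]
contact_force: [0.6, 1.0, -0.3]
grip_width: 0.459
grip_force: 0.0
```

```bash
python3 plan.py .44,.009,.06,0
```

```text
t 18.125 p [0.4404 0.1321 0.2368] yaw_y -33.0 q7 -0.89 F [ 0.6  1.  -0.3] T [-0.08  0.1  -0.04] gw 0.459 gf 0.0
.44,.009,.06,0 [ 0.002 -0.007 -0.576] [-104.6   66.8  176.1]
```

Request:
jog_arm(
  moves=[
    [[0,-0.004,-0.18,-40,25,40,45],[0,-0.004,-0.36,-80,50,80,45],[0,-0.004,-0.54,-104,67,130,45],[0,-0.004,-0.576,-104,67,176,45],[0,-0.004,-0.576,-104,67,176,45],[0,-0.004,-0.576,-104,67,176,45]],
  ],
)

```text
clock: 18.88
ee_pos: [0.4414, 0.0099, 0.06]
orientation: [[0.001, 1.0, 0.001], [1.0, -0.001, -0.0], [-0.0, 0.001, -1.0]]
contact_force: [0.0, 0.2, 0.2]
grip_width: 0.448
grip_force: 0.0
```

```bash
python3 plan.py .44,.009,-.011,0
```

```text
t 18.875 p [0.4414 0.0099 0.06  ] yaw_y -0.1 q7 0.22 F [0.  0.2 0.2] T [-0.07  0.    0.02] gw 0.448 gf 0.0
.44,.009,-.011,0 [ 0.001  0.    -0.001] [-0.8 -1.5 71. ]
```

Request:
jog_arm(
  moves=[
    [[0,0,0,-0.8,-1.5,30,45],[0,0,0,-0.8,-1.5,55,45],[0,0,0,-0.8,-1.5,71,45],[0,0,0,-0.8,-1.5,71,45],[0,0,0,-0.8,-1.5,71,12],[0,0,0,-0.8,-1.5,71,12],[0,0,0,-0.8,-1.5,71,12],[0,0,0,-0.8,-1.5,71,12]],
  ],
  squeeze=30,
)

```text
clock: 19.88
ee_pos: [0.4383, 0.009, -0.0109]
orientation: [[0.0, 1.0, 0.0], [1.0, -0.0, 0.002], [0.002, 0.0, -1.0]]
contact_force: [-3.2, 0.8, 6.6]
grip_width: 0.227
grip_force: 30.0
```

```bash
python3 plan.py .44,.009,.15,0
```

```text
t 19.875 p [ 0.4383  0.009  -0.0109] yaw_y -0.0 q7 0.37 F [-3.2  0.8  6.6] T [0.11 0.79 0.02] gw 0.227 gf 30.0
.44,.009,.15,0 [ 0.    -0.002 -0.   ] [   0.3    1.8 -160.9]
```

Request:
jog_arm(
  moves=[
    [[0,0,0,0,1.5,0,35],[0,0,0,0,1.5,0,35],[0,0,0,0,1.5,-6,35],[0,0,0,0,1.5,-6,35],[0,0,0,0,1.5,-6,12],[0,0,0,0,1.5,-6,12],[0,0,0,0,1.5,-6,12],[0,0,0,0,1.5,-6,12]],
  ],
)

```text
clock: 20.88
ee_pos: [0.4396, 0.0088, -0.0054]
orientation: [[0.0, 1.0, -0.0], [1.0, -0.0, 0.001], [0.001, -0.0, -1.0]]
contact_force: [-3.9, -0.0, 3.7]
grip_width: 0.225
grip_force: 29.9
```

Request:
jog_arm(
  moves=[
    [[0,0,0,0,0,-30,12],[0,0,0,0,0,-80,12],[0,0,0,0,0,-130,12],[0,0,0,0,0,-160,12],[0,0,0,0,0,-160,12]],
  ],
)

```text
clock: 21.5
ee_pos: [0.4423, 0.009, 0.1563]
orientation: [[-0.001, 1.0, 0.008], [1.0, 0.001, 0.003], [0.003, 0.008, -1.0]]
contact_force: [0.3, 1.0, -3.7]
grip_width: 0.224
grip_force: 29.9
```

```bash
python3 plan.py .5646,-.0864,.15,-5.2
python3 - <<'E'
from h import *
p,d=snap("scene");marks("scene",["level","vial"])
r=arm.outline_of("scene","level")
P=cloud("scene",d,r[0]["region"]);print(rect(P),np.percentile(P,[1,99],axis=0))
E
```

```text
t 21.5 p [0.4423 0.009  0.1563] yaw_y 0.0 q7 0.05 F [ 0.3  1.  -3.7] T [ 0.01  0.06 -0.  ] gw 0.224 gf 29.9
.5646,-.0864,.15,-5.2 [ 0.007 -0.003  0.091] [-95.5 122.2   7. ]
scene level 0.9 [0.4469 0.0111 0.1649] [229. 270.]
scene vial 0.76 [0.4457 0.0066 0.2128] [227. 259.]
(array([440.6,   6.4]), array([ 94.9, 219.1]), 21.68) [[ 0.43315298 -0.10687721  0.16419479]
 [ 0.45327744  0.11954186  0.21396333]]
```

Request:
jog_arm(
  moves=[
    [[0.002,-0.002,0.03,-30,40,0,12],[0.002,-0.002,0.06,-60,80,0,12],[0.002,-0.002,0.091,-95,118,0,12],[0.002,-0.002,0.091,-95,121,20,12],[0.002,-0.002,0.091,-95,121,55,12],[0.002,-0.002,0.091,-95,121,75,12],[0.002,-0.002,0.091,-95,121,75,12],[0.002,-0.002,0.091,-95,121,75,12]],
  ],
)

```text
clock: 22.7
ee_pos: [0.562, -0.0865, 0.0806]
orientation: [[0.091, 0.996, 0.001], [0.996, -0.091, -0.001], [-0.001, 0.001, -1.0]]
contact_force: [0.2, 0.2, -2.3]
grip_width: 0.226
grip_force: 29.9
```

```bash
python3 plan.py .5646,-.0864,.064,-5.2
```

```text
t 22.7 p [ 0.562  -0.0865  0.0806] yaw_y -5.2 q7 0.41 F [ 0.2  0.2 -2.3] T [-0.11  0.03  0.01] gw 0.226 gf 29.9
.5646,-.0864,.064,-5.2 [ 0.001  0.001 -0.   ] [ 0.3  2.6 16.6]
```

Request:
jog_arm(
  moves=[
    [[0,0,0,0,1,10,12],[0,0,0,0,1,15,12],[0,0,0,0,1,17,12],[0,0,0,0,1,17,12]],
  ],
)

```text
clock: 23.2
ee_pos: [0.5624, -0.0865, 0.0628]
orientation: [[0.091, 0.996, -0.0], [0.996, -0.091, -0.001], [-0.001, -0.0, -1.0]]
contact_force: [-0.4, -0.2, -3.0]
grip_width: 0.231
grip_force: 29.9
```

Request:
jog_arm(
  moves=[
    [[0,0,0,0,0,2,12],[0,0,0,0,0,2,12]],
  ],
)

```text
clock: 23.45
ee_pos: [0.5627, -0.0869, 0.0614]
orientation: [[0.091, 0.996, 0.0], [0.996, -0.091, -0.001], [-0.001, 0.0, -1.0]]
contact_force: [-0.8, -0.2, 2.0]
grip_width: 0.224
grip_force: 30.0
```

Request:
jog_arm(
  moves=[
    [[0,0,0,0,0,0.5,30],[0,0,0,0,0,0.5,36],[0,0,0,0,0,0,36],[0,0,0,0,0,-20,36],[0,0,0,0,0,-60,36],[0,0,0,0,0,-110,36],[0,0,0,0,0,-140,36],[0,0,0,0,0,-140,36]],
  ],
)

```text
clock: 24.45
ee_pos: [0.5644, -0.0871, 0.2046]
orientation: [[0.091, 0.996, 0.007], [0.996, -0.091, -0.001], [-0.0, 0.007, -1.0]]
contact_force: [-0.4, -0.1, 0.3]
grip_width: 0.359
grip_force: 0.0
```

```bash
python3 plan.py .5918,-.311,.20,-30 .5918,-.311,.20,45 .5918,-.311,.20,60
python3 - <<'E'
from h import *
for n in("scene","top"):
    p,d=snap(n);marks(n,["level","vial","knob"],2)
    P=cloud(n,d,np.ones_like(d,bool));k=(np.hypot(P[:,0]-.592,P[:,1]+.3115)<.03)&(P[:,2]>.122)&(P[:,2]<.16);print(n,rect(P[k]),P[k].max(0))
E
```

```text
t 24.45 p [ 0.5644 -0.0871  0.2046] yaw_y -5.2 q7 0.29 F [-0.4 -0.1  0.3] T [-0.11  0.07 -0.03] gw 0.359 gf 0.0
.5918,-.311,.20,-30 [ 0.007 -0.001  0.432] [-220.5   47.7    5. ]
.5918,-.311,.20,45 [ 0.006  0.003 -0.877] [-220.5   47.7    5. ]
.5918,-.311,.20,60 [ 0.006  0.004 -1.139] [-220.5   47.7    5. ]
scene level 0.88 [ 0.5655 -0.0891  0.0705] [317. 265.]
scene level 0.62 [ 0.5075 -0.3853  0.0008] [446. 375.]
scene vial 0.67 [ 0.5664 -0.0895  0.1173] [317. 252.]
scene knob 0.84 [ 0.5947 -0.3104  0.1212] [439. 292.]
scene knob 0.59 [ 0.51   -0.3826 -0.    ] [445. 374.]
scene (array([ 592.1, -309.5]), array([39.3, 38.1]), 27.99) [ 0.61161292 -0.28887247  0.14538907]
top vial 0.33 [ 0.5894 -0.3139  0.1297] [428. 234.]
top knob 0.74 [ 0.5878 -0.3132  0.1263] [427. 234.]
top (array([ 592.1, -309.3]), array([38.6, 36.9]), 72.45) [ 0.61217694 -0.28872684  0.14466653]
```

Request:
jog_arm(
  moves=[
    [[0,0,-0.18,-55,12,0,70],[0,0,-0.36,-110,24,0,70],[0,0,-0.54,-165,36,0,70],[0,0,-0.72,-220,48,0,70],[0,0,-0.877,-220,48,0,70],[0,0,-0.877,-220,48,0,70],[0,0,-0.877,-220,48,0,70]],
  ],
)

```text
clock: 25.72
ee_pos: [0.5905, -0.3086, 0.2006]
orientation: [[-0.707, 0.707, -0.001], [0.707, 0.707, -0.0], [0.0, -0.001, -1.0]]
contact_force: [0.3, 0.1, -0.5]
grip_width: 0.701
grip_force: 0.0
```

```bash
cat >> h.py <<'E'
def bubble(n,f=None):
    "bubble offset along the level's y in mm, from the vial colours in picture n"
    p,d=snap(n);c=np.array([.5627,-.0867,.116]);ly=np.array([.0906,.9959,0])
    g=np.arange(-30,31,.25)/1e3
    prof=[]
    for o in(-.003,-.0015,0,.0015,.003):
        q=w2p(n,c+g[:,None]*ly+o*np.array([.9959,-.0906,0])).astype(np.float32)
        prof.append(cv2.remap(p,q[:,0][None],q[:,1][None],cv2.INTER_CUBIC)[0])
    return g*1e3,np.mean(prof,0),p
E
python3 plan.py .592,-.3105,.075,45
python3 - <<'E'
from h import *
for n in("scene","top"):
    g,pr,p=bubble(n);
    print(n);print(np.c_[g[::6],pr[::6]].astype(int).tolist())
    u,v=w2p(n,[.5627,-.0867,.116])[0].astype(int)
    cv2.imwrite(f"pics/b_{n}.png",cv2.resize(p[v-25:v+25,u-33:u+33,::-1],(396,300),interpolation=cv2.INTER_CUBIC))
cv2.imwrite("pics/b.png",np.hstack([cv2.imread(f"pics/b_{n}.png") for n in("scene","top")]))
E
```

```text
t 25.725 p [ 0.5905 -0.3086  0.2006] yaw_y 45.0 q7 1.46 F [ 0.3  0.1 -0.5] T [-0.06  0.05  0.02] gw 0.701 gf 0.0
.592,-.3105,.075,45 [-0.001 -0.    -0.   ] [ -2.4  -0.2 125.6]
scene
[[-30, 119, 51, 23], [-28, 119, 48, 19], [-27, 119, 47, 17], [-25, 120, 46, 19], [-24, 118, 45, 18], [-22, 115, 67, 18], [-21, 113, 106, 21], [-19, 109, 119, 19], [-18, 107, 116, 20], [-16, 109, 116, 20], [-15, 109, 117, 21], [-13, 108, 117, 21], [-12, 109, 117, 20], [-10, 108, 117, 19], [-9, 96, 102, 19], [-7, 72, 76, 15], [-6, 87, 90, 17], [-4, 108, 115, 20], [-3, 107, 116, 19], [-1, 107, 115, 20], [0, 105, 112, 18], [1, 106, 112, 27], [3, 114, 117, 50], [4, 127, 126, 71], [6, 121, 120, 70], [7, 82, 81, 49], [9, 79, 80, 39], [10, 130, 137, 47], [12, 172, 180, 39], [13, 195, 204, 28], [15, 211, 221, 28], [16, 223, 232, 30], [18, 218, 230, 31], [19, 221, 233, 30], [21, 220, 233, 32], [22, 224, 174, 33], [24, 239, 111, 37], [25, 244, 100, 38], [27, 244, 105, 40], [28, 243, 107, 41], [30, 242, 106, 41]]
top
[[-30, 119, 62, 39], [-28, 120, 61, 37], [-27, 120, 64, 37], [-25, 118, 72, 39], [-24, 118, 94, 44], [-22, 118, 116, 50], [-21, 116, 121, 51], [-19, 115, 123, 50], [-18, 116, 123, 49], [-16, 117, 122, 51], [-15, 117, 122, 50], [-13, 115, 121, 50], [-12, 114, 119, 51], [-10, 103, 107, 46], [-9, 96, 99, 42], [-7, 102, 106, 44], [-6, 110, 115, 45], [-4, 118, 122, 49], [-3, 118, 123, 50], [-1, 120, 125, 55], [0, 124, 127, 66], [1, 127, 129, 80], [3, 126, 126, 89], [4, 124, 123, 92], [6, 130, 132, 96], [7, 152, 156, 102], [9, 176, 184, 104], [10, 190, 201, 100], [12, 199, 210, 96], [13, 201, 212, 93], [15, 200, 211, 91], [16, 198, 213, 92], [18, 195, 206, 89], [19, 193, 189, 82], [21, 197, 158, 74], [22, 203, 130, 69], [24, 206, 117, 69], [25, 208, 112, 68], [27, 207, 114, 70], [28, 207, 115, 70], [30, 207, 114, 70]]
```

View pics/b.png

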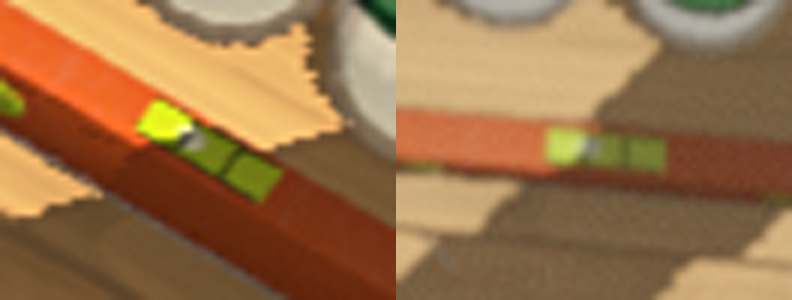

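The vial is at about (205,150) in the left crop and (605,150) in the right. The bubble sits over the left line at roughly +6.3 mm, so the knob needs about 1.8 rad clockwise.

Request:
jog_arm(
  moves=[
    [[0,0,0,-2.4,0,50,70],[0,0,0,-2.4,0,100,70],[0,0,0,-2.4,0,125,70],[0,0,0,-2.4,0,125,70],[0,0,0,-2.4,0,125,35],[0,0,0,-2.4,0,125,35],[0,0,0,-2.4,0,125,35],[0,0,0,-2.4,0,125,35]],
  ],
  squeeze=25,
)

```text
clock: 26.82
ee_pos: [0.5923, -0.3125, 0.0776]
orientation: [[-0.707, 0.707, 0.001], [0.707, 0.707, -0.002], [-0.003, -0.001, -1.0]]
contact_force: [-2.2, -0.2, 6.2]
grip_width: 0.474
grip_force: 25.0
```

Request:
jog_arm(
  moves=[
    [[0,0,0.15,0,0,0,35],[0,0,0.3,0,0,0,35],[0,0,0.45,0,0,0,35],[0,0,0.6,0,0,0,35],[0,0,0.75,0,0,0,35],[0,0,0.9,0,0,0,35],[0,0,0.9,0,0,0,35]],
  ],
)

```text
clock: 27.7
ee_pos: [0.5905, -0.3131, 0.0776]
orientation: [[0.116, 0.993, -0.002], [0.993, -0.116, -0.002], [-0.003, -0.002, -1.0]]
contact_force: [-5.3, 0.4, 8.3]
grip_width: 0.475
grip_force: 25.0
```

Request:
jog_arm(
  moves=[
    [[0,0,0.15,0,0,0,35],[0,0,0.3,0,0,0,35],[0,0,0.45,0,0,0,35],[0,0,0.6,0,0,0,35],[0,0,0.75,0,0,0,35],[0,0,0.9,0,0,0,35],[0,0,0.9,0,0,0,35]],
  ],
)

```text
clock: 28.58
ee_pos: [0.5889, -0.3121, 0.0776]
orientation: [[0.85, 0.526, -0.005], [0.526, -0.85, 0.0], [-0.004, -0.003, -1.0]]
contact_force: [-9.0, 2.5, 12.2]
grip_width: 0.477
grip_force: 25.0
```

Request:
jog_arm(
  moves=[
    [[0,0,0,0,0,0,35],[0,0,0,0,0,0,35],[0,0,0,0,0,0,35],[0,0,0,0,0,0,35],[0,0,0,0,0,0,35],[0,0,0,0,0,0,35],[0,0,0,0,0,0,35],[0,0,0,0,0,0,35]],
  ],
)

```text
clock: 29.58
ee_pos: [0.5889, -0.3121, 0.0776]
orientation: [[0.85, 0.527, -0.004], [0.527, -0.85, 0.001], [-0.003, -0.003, -1.0]]
contact_force: [-9.0, 2.4, 10.5]
grip_width: 0.476
grip_force: 25.0
```

```bash
cat >> h.py <<'E'
def bub(n):
    g,pr,p=bubble(n);r=pr[:,2]/(pr[:,0]+pr[:,1]);yg=pr[:,1]/(pr[:,0]+1);v=g[yg>.8];v0=(v.min()+v.max())/2
    k=(g>v.min()+2)&(g<v.max()-2);w=np.clip(r-np.median(r[k])-.3*(r[k].max()-np.median(r[k])),0,None)*k
    print(n,"vial",v.min(),v.max(),"bubble",round((g*w).sum()/w.sum()-v0,2),"contrast",round(r[k].max()-np.median(r[k]),3))
E
python3 plan.py; python3 -c "
from h import *
bub('scene');bub('top')"
```

```text
t 29.575 p [ 0.5889 -0.3121  0.0776] yaw_y -58.2 q7 0.02 F [-9.   2.4 10.5] T [ 0.49  1.88 -0.05] gw 0.476 gf 25.0
scene vial -20.5 22.75 bubble 0.42 contrast 0.174
top vial -30.0 21.25 bubble -17.28 contrast 0.019
```

Request:
jog_arm(
  moves=[
    [[0,0,0,0,0,0,50],[0,0,0,0,0,0,70],[0,0,0,0,0,0,70],[0,0,0,0,0,-30,70],[0,0,0,0,0,-80,70],[0,0,0,0,0,-130,70],[0,0,0,0,0,-130,70],[0,0,0,0,0,-130,70]],
  ],
)

```text
clock: 30.68
ee_pos: [0.5921, -0.3109, 0.2055]
orientation: [[0.849, 0.529, -0.001], [0.529, -0.849, -0.0], [-0.001, 0.0, -1.0]]
contact_force: [-0.4, -0.5, -0.5]
grip_width: 0.699
grip_force: 0.0
```

```bash
python3 -c "
from h import *
for i in range(2): bub('scene');bub('top')
p,d=snap('scene','rel.png')
marks('scene',['level','vial'],1)
n='scene'
for nm,xy in(('spare',(.634,-.205)),('row',(.64,-.1275)),('mid',(.6487,-.0515))): print(nm,lid(p,d,n,np.array(xy),.153,.038))
"; python3 plan.py .5668,-.041,.2,-5.2
```

```text
scene vial -20.5 22.75 bubble 0.45 contrast 0.176
top vial -30.0 21.25 bubble -18.48 contrast 0.271
scene vial -20.5 22.75 bubble 0.41 contrast 0.177
top vial -30.0 21.25 bubble -18.61 contrast 0.269
scene level 0.61 [ 0.5683 -0.0888  0.0695] [317. 264.]
scene vial 0.64 [ 0.5666 -0.0883  0.1189] [316. 252.]
spare (((633.7149658203125, -202.9447021484375), 30.46432113647461), np.float64(0.1532678554739337), 600, array([ 0.62856949, -0.19731264]))
row (((641.5361938476562, -127.20040893554688), 31.385643005371094), np.float64(0.1533882227703346), 853, array([ 0.63967031, -0.1266264 ]))
mid (((649.9027709960938, -50.587371826171875), 31.43046760559082), np.float64(0.15341170272308471), 815, array([ 0.64804328, -0.05096737]))
t 31.025 p [ 0.5918 -0.3113  0.2053] yaw_y -58.1 q7 -0.07 F [ 0.2 -0.   0.7] T [-0.05  0.11  0.04] gw 0.703 gf 0.0
.5668,-.041,.2,-5.2 [-0.001  0.001 -0.923] [ 121.6 -242.6    5.2]
```

Request:
jog_arm(
  moves=[
    [[0,0,-0.18,30,-60,0,0],[0,0,-0.36,60,-120,0,0],[0,0,-0.54,90,-180,0,0],[0,0,-0.72,121,-242,0,0],[0,0,-0.9,121,-242,50,0],[0,0,-0.923,121,-242,90,0],[0,0,-0.923,121,-242,105,0],[0,0,-0.923,121,-242,105,0]],
  ],
)

```text
clock: 32.02
ee_pos: [0.5666, -0.0431, 0.1006]
orientation: [[0.093, 0.996, -0.001], [0.996, -0.093, -0.002], [-0.002, -0.001, -1.0]]
contact_force: [-0.6, -1.3, 0.3]
grip_width: 0.012
grip_force: 0.0
```

Request:
jog_arm(
  moves=[
    [[0,0,0,0,0,0,0],[0,0,0,0,0,0,0]],
  ],
)

```text
clock: 32.28
ee_pos: [0.5678, -0.0428, 0.1021]
orientation: [[0.092, 0.996, 0.002], [0.996, -0.092, -0.001], [-0.001, 0.002, -1.0]]
contact_force: [-0.6, -0.5, -0.6]
grip_width: 0.001
grip_force: 0.0
```

```bash
python3 plan.py .5668,-.0419,.087,-5.2; python3 -c "
from h import *
bub('scene')"
```

```text
t 32.275 p [ 0.5678 -0.0428  0.1021] yaw_y -5.3 q7 0.4 F [-0.6 -0.5 -0.6] T [-0.07  0.09  0.02] gw 0.001 gf 0.0
.5668,-.0419,.087,-5.2 [ 0.002  0.001 -0.001] [ 0.8 -1.1 15.1]
scene vial -20.75 22.75 bubble 0.35 contrast 0.23
```

Request:
jog_arm(
  moves=[
    [[0,0,0,1,-1,8,0],[0,0,0,1,-1,13,0],[0,0,0,1,-1,14.5,0],[0,0,0,1,-1,14.5,0]],
  ],
)

```text
clock: 32.83
ee_pos: [0.5657, -0.0408, 0.0866]
orientation: [[0.091, 0.996, -0.001], [0.996, -0.091, -0.0], [-0.0, -0.001, -1.0]]
contact_force: [-1.4, 1.0, 5.9]
grip_width: 0.003
grip_force: 2.5
```

Request:
jog_arm(
  moves=[
    [[0,0,0,0,0,1.5,0],[0,0,0,0,0,1.5,0],[0,0,0,0,0,1.5,0]],
  ],
)

```text
clock: 33.2
ee_pos: [0.5663, -0.0408, 0.0867]
orientation: [[0.091, 0.996, 0.0], [0.996, -0.091, 0.001], [0.001, 0.0, -1.0]]
contact_force: [-4.7, 2.6, 15.6]
grip_width: 0.004
grip_force: 7.5
```

Request:
jog_arm(
  moves=[
    [[0,0,0,0,0,-0.9,0],[0,0,0,0,0,-0.9,0],[0,0,0,0,0,-0.9,0],[0,0,0,0,0,-0.9,0],[0,0,0,0,0,-0.9,0],[0,0,0,0,0,-0.9,0],[0,0,0,0,0,-0.9,0],[0,0,0,0,0,-0.9,0]],
  ],
)

```text
clock: 34.2
ee_pos: [0.5659, -0.0408, 0.0866]
orientation: [[0.091, 0.996, -0.001], [0.996, -0.091, 0.0], [0.0, -0.001, -1.0]]
contact_force: [-2.3, 1.6, 8.5]
grip_width: 0.009
grip_force: 4.5
```

```bash
python3 - <<'E'
from h import *
F=[]
for i in range(8): bub('scene') if i in(0,7) else arm.camera("scene");F.append(arm.sense()["contact_force"])
print(np.round(F,1)); p,d=snap("scene")
cv2.imwrite("pics/fin.png",cv2.resize(p[170:330,210:470,::-1],(780,480),interpolation=cv2.INTER_CUBIC))
E
```

```text
scene vial -20.5 22.75 bubble 0.01 contrast 0.204
scene vial -20.5 22.75 bubble 0.01 contrast 0.204
[[-3.1  1.2 10. ]
 [-3.5  0.6  9. ]
 [-2.6  1.2  8. ]
 [-3.3  1.2  8.8]
 [-3.2  1.8  8.5]
 [-2.4  1.4  8.5]
 [-3.   1.1  9.3]
 [-1.7  1.5  8.8]]
```

View pics/fin.png

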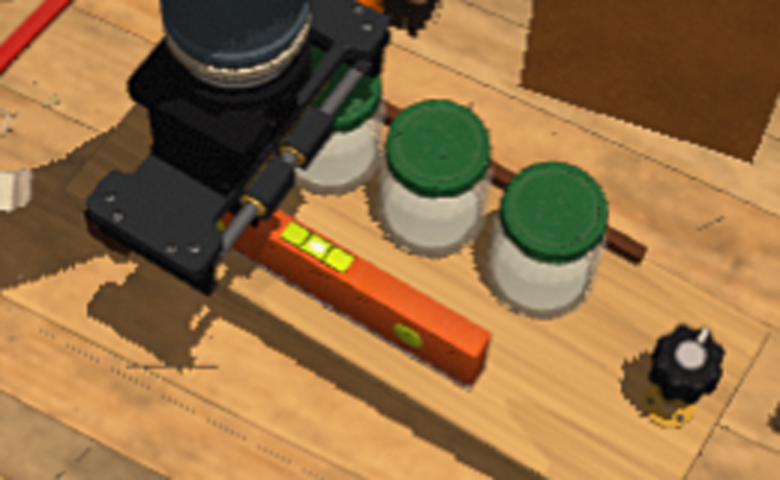

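The final view shows the spare jar upright beside the row at about (550,240). The level lies on the front strip with its bubble between the lines at (317,245), and the knob is released. The push is about 8.9 N, so I'll add a touch more and hand in.

Request:
jog_arm(
  moves=[
    [[0,0,0,0,0,0.15,0],[0,0,0,0,0,0.15,0],[0,0,0,0,0,0.15,0],[0,0,0,0,0,0.15,0]],
  ],
)

```text
clock: 35.15
ee_pos: [0.566, -0.0408, 0.0866]
orientation: [[0.091, 0.996, -0.0], [0.996, -0.091, 0.0], [0.0, -0.0, -1.0]]
contact_force: [-2.2, 1.9, 9.4]
grip_width: 0.009
grip_force: 5.0
```

```bash
python3 - <<'E'
from h import *
bub('scene');f=[]
for i in range(4): arm.camera("scene");f.append(arm.sense()["contact_force"][2])
print(np.round(f,1))
if 8<np.mean(f)<12: print(arm.close_job())
E
```

```text
scene vial -20.5 22.75 bubble 0.01 contrast 0.199
[10.2  9.9  9.6 10.2]
the job is handed in; nothing more can be done
None
```

The job is handed in at about 35 s: the spare jar stands in line with a gap of about 8 mm, the level lies on the front strip with its bubble centred, the knob is released, and the arm is still pressing the level with about 10 N.

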